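# Pin the swing-out pan rest into its counter bracket

## Task

Mount the swing-out pan rest beside the range: slide its steel tongue between the two ears of the counter bracket so that the holes line up, then take the red-handled hinge pin from its block and push it down through both ears and the tongue's eye until its collar sits on the upper ear. Leave the pan rest standing on its four feet and do not disturb the honey jar, the tomato tin or the mug.

Things in the scene. Friction and masses are not known exactly. Their poses are not given: they have to be found in the camera images.
- bracket: Heavy dark steel bracket, fixed on the worktop. Origin on the worktop, on the vertical axis of its two holes; z up. Two level bright steel ears, 44 mm wide (y), 9 mm thick, reach from x = -22 mm (the open mouth, towards -x) back to a column: lower ear z = 30 to 39 mm, upper ear z = 55 to 64 mm. The mouth faces roughly world -y (the robot's right). Base plate 90 mm wide, x = 22 to 102 mm.
- bracket_slot (a point): Middle of the slot between the bracket's ears, on the holes' axis, 47 mm above the worktop; axes as the bracket. The slot is 16 mm high, open at the front and both sides; its back is the column's face at x = +21 mm. Nothing stands below the holes.
- bracket_hole (a point): Centre of the upper hole's mouth, on top of the bracket's upper ear, 64 mm above the worktop; axes as the bracket. Both ears' holes are 21 mm across.
- pan_rest: Loose H-shaped oak pan rest, about 0.4 kg, top at 52 mm. Origin on the worktop under the middle of its centre beam; z up, x along the beam towards the tongue. Beam: 30 mm wide (y), z = 40 to 52 mm, x = -72 to 72 mm. Cross bars at x = -60 and +60 mm, 24 mm wide, 120 mm long (y), on four round feet, 20 mm across and 40 mm high, at y = -50 and +50 mm.
- rest_grip (a point): Middle of the pan rest's centre beam, 46 mm above the worktop; axes as the pan rest. The 30 mm wide beam is free on both sides here, to be gripped from above across y.
- rest_eye (a point): Centre of the eye in the pan rest's bright steel tongue, 47 mm above the worktop, 108 mm from the rest's origin along its x; axes as the rest. Tongue 40 mm wide, 10 mm thick (z = 42 to 52 mm), ending at x = 128 mm; eye 21 mm across, vertical. Feet on the worktop, it fits the slot with 3 mm spare above and below; pushed straight against the slot's back the eye is 1 mm past the holes.
- hinge_pin: Loose hinge pin, 0.12 kg, 101 mm long. Origin at its lower tip, z up along the pin. Steel shank 16 mm across, 52 mm long, its lowest 16 mm tapering to 6 mm (it can draw the loose rest into line by a few mm); steel collar 32 mm across, z = 52 to 57 mm; round red handle 24 mm across, z = 57 to 101 mm, to grip from above. It stands in the pin block, collar on the block's top.
- pin_collar (a point): Centre of the underside of the pin's collar, 52 mm above its tip; axes as the pin.
- pin_block: Light wooden block, 80 x 80 x 58 mm, fixed, with a vertical 21 mm hole through its middle in which the pin stands; origin at the centre of its underside. It stands at the right or the left end of the work area.
- honey_jar: Honey jar with a red lid, 65 mm across and 100 mm tall, a bystander; origin under its centre. It stands at the end of the work area where the pin block is not.
- tomato_tin: Low tin with a green label, 76 mm across and 58 mm tall, a bystander behind the pan rest; origin under its centre.
- mug: Pink and white mug, 82 mm across, 100 mm tall, a bystander at the back; origin under its centre.
Mind the look-alikes: they are no part of the job. What is shaped like the hinge_pin but purple or yellow is not meant.

How it is judged:
On the way, in this order (a step that is already met when the one before it is completed fails the run):
1. the tongue lies between the ears with its eye in line with their holes (within 10 mm) (horizontal distance between rest_eye and bracket_hole below 0.01 m and z of rest_eye in the frame of bracket between 0.04 and 0.054 m), for 0.2 s.
2. the pin is down through both ears and the eye, its collar on the upper ear (horizontal distance between pin_collar and bracket_hole below 0.005 m and z of pin_collar in the frame of bracket below 0.068 m), for 0.2 s.
At the end, for the whole second after the job is handed in: The pin stands in the bracket through both ears and the tongue's eye: collar within 5 mm of the hole's axis and no more than 4 mm above the upper ear, pin upright within 0.1 rad; the eye within 8 mm of the holes' axis; the pan rest level on its feet within 0.05 rad; all at rest and released (all of step 2 and z of pin_collar in the frame of bracket above 0.06 m and angle between the z axis of hinge_pin and the z axis of bracket, either way round below 0.1 rad and horizontal distance between rest_eye and bracket_hole below 0.008 m and z of rest_eye in the frame of bracket between 0.043 and 0.051 m and angle between pan_rest's own z axis and vertical below 0.05 rad and linear speed of each of pan_rest, hinge_pin below 0.02 m/s); the robot touches nothing.
It fails at once if the honey jar, the tomato tin or the mug moved more than 30 mm or tipped over (distance of any of honey_jar, tomato_tin, mug from where it was at the start of the episode above 0.03 m or angle between any of honey_jar, tomato_tin, mug's own z axis and vertical above 0.6 rad).
It also fails if it takes over 67 s, if anything falls off the work surface, if the arm or the gripper's body presses on something with over 40 N, if the wrist force passes 120 N, or if a joint passes its speed limit or range.

## Robot

A 7-joint arm with a two-finger parallel gripper is mounted at the origin on a cart in front of the work surface, level with it; the furniture and walls round the work are solid. World frame = base frame: x ahead of the robot, y to its left, z up, the work surface at z = 0. Lengths are in m, angles in rad, forces in N, time in s.
With the tool pointing down it reaches from about 0.4 to 0.85 m from the base axis. Payload 4.5 kg.
Tool frame: the origin (TCP) lies on the centre line of the jaws, within the pads' length; the fingertips stand 17 mm ahead of it and the grasp point (between the pads) lies 2 mm behind it; z points along the fingers, y is the line along which they close (so a half turn about z gives the same grasp; the last joint's range is limited). The gripper opens to 85 mm and grips with 20 to 120 N. Pads are 22 mm wide; open, the fingers measure 114 mm over their backs; the gripper's body (76 mm by 85 mm) begins 54 mm behind the grasp point. The pads swing forward as they close: fully open they stand 13 mm farther back than shut.
Start: joints at [-1.203, 0.689, -0.195, 1.565, 0.157, 0.902, -0.215], TCP at [0.205, 0.591, 0.248] pointing down, gripper open.
Joint ranges: [-3.01, 3.01], [-0.46, 2.08], [-1.47, 1.51], [0.13, 2.56], [-1, 4.14], [0.04, 2.09], [-2.66, 2.66]. Speed limits (rad/s): [2.57, 2.57, 3.14, 3.14, 3.14, 3.14, 3.14].

## Interface

Orientations are given as [roll, pitch, yaw] about the fixed x, y, z axes, in that order (R = Rz(yaw) Ry(pitch) Rx(roll)).
In Python, from station import r, imaging gives the robot as it stands.
- The arm moves only by the shell command python3 -m crank 'ROWS' [OPENING] [FORCE]. ROWS is JSON, a list of rows, each a list of 2 entries, a list of its own where there are three numbers: the shift along the tool's x, y, z in mm, then the turn about the tool's z in rad. A call has 1 to 12 rows; each row shifts and turns the commanded pose from where the row before left it, along the tool's axes as they then stand; what a row does not reach is not made up. A row lasts 1/12 s, in which the tool goes at most 41.7 mm and 7.16 degrees, less where a joint would pass 70% of its speed; a pose out of reach is approached as far as the arm can. A call with a gripper value outside its range is refused whole. OPENING is the opening, from -1 (shut) to 1 (fully open), set as the call begins (- or left out, the last holds). The fingers move at their own pace and stop on an object; FORCE is the grip in N (left out, the last holds). Time passes only in rows, so rows that do not move let the fingers close. It gives the time, the measured TCP pose, the force, the opening and the grip force at its end, in the units of the state.
- r.get_obs(): the state, without advancing time (a new reading comes with each control period).
- imaging.capture(name): name is "scene" or "top" or "wrist"; returns a dict with "pixels" (400x640x3 uint8, red, green, blue), "fov_y" (degrees; the focal length in pixels is half the picture's height over the tangent of half this angle, whatever the lens; pixels are square), "cx", "cy" (the principal point, pixels), "extrinsics" (4x4, takes a point from camera to world coordinates). Camera axes: x right, y down, z forward; pixel columns grow to the right and rows downward; lengths in m; the calibration is good to about 2 mm. A picture is of the moment at which its call begins. There is no depth.
- r.job_done(): hands the job in; it is judged then, once.
The state is a dict: "t": time; "joint_positions": joint angles; "joint_velocities": joint speeds; "joint_torque": joint torques, N m; "ee_pos": TCP position; "tool_rot": TCP orientation; "contact_force": force on the tool from outside, world axes, zero at the start; "moment": the same for the moment, N m; "gripper_width": finger opening in m; "finger_force": force on a finger pad.
Only numpy, scipy, OpenCV 4.12 (cv2) and the standard library are available. Lean on these libraries where they do the work, as an engineer would, in place of code of your own. Each camera call takes 0.05 s, during which the arm holds its last target. There are 200 camera calls.

## Working session

There is one attempt and no reset: what is moved stays moved. The work goes in short steps, Python scripts to look and compute and a shell command to move; the robot and the scene stay as the last step left them, time stands still between calls to the robot, and variables do not carry over. Pictures are saved under pics/ and viewed, at most 10 in all, crops included, and the job is handed in when it is done.

```bash
ls; mkdir -p pics
python3 - <<'E'
from station import r, imaging
import cv2
o=r.get_obs();print({k:o[k] for k in('t','ee_pos','tool_rot','gripper_width')})
for n in("scene","top"):
    c=imaging.capture(n);cv2.imwrite(f'pics/{n}0.png',c['pixels'][:,:,::-1]);print(n,c['fov_y'],c['cx'],c['cy'],c['extrinsics'])
E
```

```text
pics
{'t': 0.0, 'ee_pos': array([0.20458241, 0.58989579, 0.24745945]), 'tool_rot': array([-3.13969664e+00,  1.09680338e-04,  2.80792880e+00]), 'gripper_width': 0.08556705155105011}
scene 44.134047273002246 317.2151876601801 194.82909546912379 [[ 0.60690295 -0.42570197  0.67115322 -0.32152348]
 [-0.79461878 -0.34180166  0.50174956 -0.6285089 ]
 [ 0.01580551 -0.83782424 -0.54571121  0.7813287 ]
 [ 0.          0.          0.          1.        ]]
top 54.19141347682907 321.8043109403503 201.0626338778256 [[ 1.78929620e-02 -9.95900031e-01  8.86733867e-02  4.50249326e-01]
 [-9.99463245e-01 -1.53815849e-02  2.89245410e-02 -4.19881870e-04]
 [-2.74420140e-02 -8.91433365e-02 -9.95640699e-01  1.05003942e+00]
 [ 0.00000000e+00  0.00000000e+00  0.00000000e+00  1.00000000e+00]]
```

View pics/scene0.png

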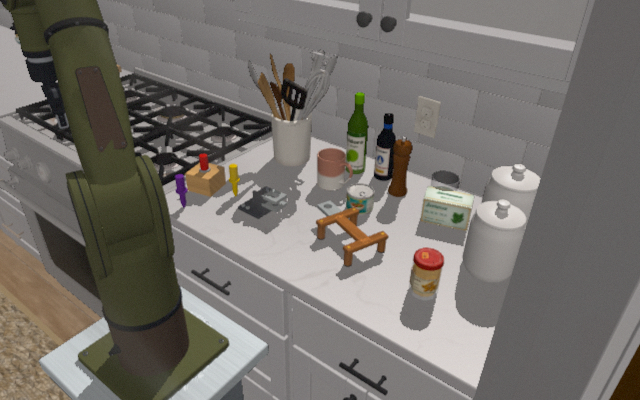

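View pics/top0.png

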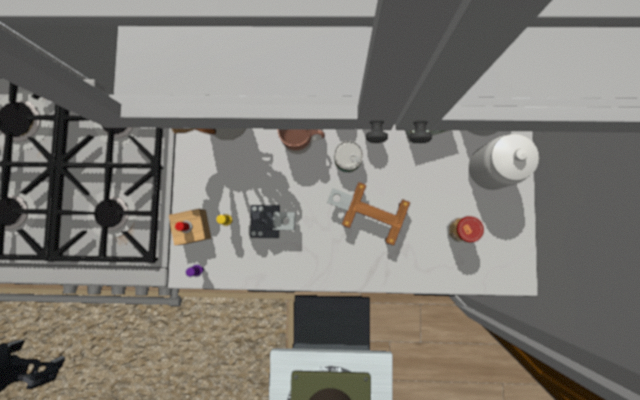

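```bash
cat > h.py <<'E'
import numpy as np, cv2
from station import r, imaging
def foc(c): return 200/np.tan(np.radians(c['fov_y']/2))
def ray(c,u,v):
    f=foc(c);E=np.array(c['extrinsics']);d=E[:3,:3]@np.array([(u-c['cx'])/f,(v-c['cy'])/f,1]);return E[:3,3],d
def onz(c,u,v,z):
    o,d=ray(c,u,v);return (o+d*(z-o[2])/d[2])
def proj(c,p):
    E=np.array(c['extrinsics']);q=E[:3,:3].T@(np.array(p)-E[:3,3]);f=foc(c);return np.array([c['cx']+f*q[0]/q[2],c['cy']+f*q[1]/q[2]])
def hsvmask(c,lo,hi):
    return cv2.inRange(cv2.cvtColor(c['pixels'],cv2.COLOR_RGB2HSV),lo,hi)
def blobs(m,amin=10):
    n,l,s,ce=cv2.connectedComponentsWithStats(m);return [(ce[i],s[i],l==i) for i in range(1,n) if s[i,4]>=amin]
E
python3 - <<'E'
from h import *
for n in('top','scene'):
    c=imaging.capture(n)
    m=hsvmask(c,(3,130,60),(17,255,255))
    if n=='top':
        cv2.imwrite('pics/crop.png',cv2.resize(c['pixels'][170:290,165:425,::-1],None,fx=3,fy=3,interpolation=cv2.INTER_CUBIC))
    for ce,s,l in blobs(m,40): print(n,'wood',ce.round(1),s, onz(c,*ce,.052).round(3))
    m=hsvmask(c,(0,200,100),(2,255,255))|hsvmask(c,(176,200,100),(180,255,255))
    for ce,s,l in blobs(m,8): print(n,'red',ce.round(1),s, onz(c,*ce,.1).round(3))
E
```

```text
top wood [376.2 213.9] [ 343  184   66   60 1000] [ 0.508 -0.11   0.052]
top wood [458.3 229.5] [455 219  10  22  57] [ 0.472 -0.317  0.052]
top wood [177.4 225.9] [174 221  10  11  42] [0.469 0.399 0.052]
top wood [466.9 229. ] [459 223  14  13 104] [ 0.474 -0.339  0.052]
top wood [533.4 364.8] [525 355  19  19  58] [ 0.147 -0.494  0.052]
top red [180.  225.9] [176 223   9   7  50] [0.468 0.374 0.1  ]
scene wood [273.1  67.2] [271  57   6  21  41] [1.283 0.831 0.052]
scene wood [288.5  72. ] [283  64  11  17 145] [1.279 0.738 0.052]
scene wood [263.7  86.1] [258  74  13  25 102] [1.084 0.705 0.052]
scene wood [286.8 108.5] [284 100   7  17  44] [0.97  0.485 0.052]
scene wood [399.9 167.5] [389 140  23  57 777] [ 0.848 -0.059  0.052]
scene wood [200.4 179.6] [186 162  34  34 482] [0.431 0.347 0.052]
scene wood [351.6 232.2] [ 317  203   71   63 1272] [ 0.496 -0.124  0.052]
scene wood [424.6 254.9] [421 250   9  10  60] [ 0.529 -0.303  0.052]
scene wood [426.9 267.2] [415 260  28  12 108] [ 0.494 -0.327  0.052]
scene red [203.2 161.2] [199 154   9  16  97] [0.454 0.353 0.1  ]
scene red [438.8 265.3] [437 263   6   5   9] [ 0.461 -0.364  0.1  ]
scene red [427.7 267.6] [423 266  12   4  18] [ 0.44  -0.349  0.1  ]
```

View pics/crop.png

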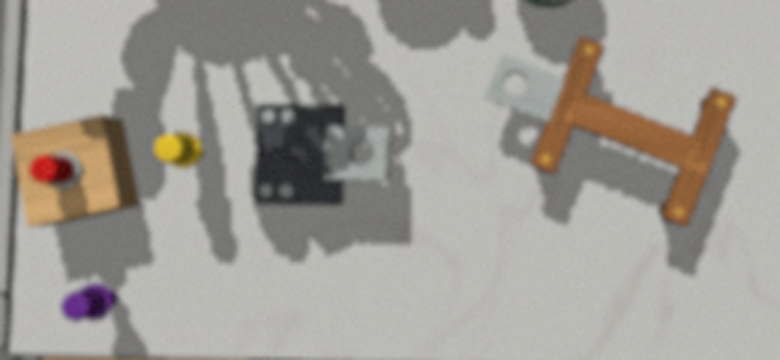

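```bash
cat >> h.py <<'E'
def plan(x,y,z,yaw,per=None):
    "tool-axis shift (mm) at present yaw to reach x,y,z; and turn to do afterwards"
    o=r.get_obs();p=np.array(o['ee_pos']);w=o['tool_rot'][2]
    R=cv2.Rodrigues(np.array([0,0,w]))[0]@np.diag([1,-1,-1.])
    s=R.T@(np.array([x,y,z])-p)*1000
    t=-((yaw-w+np.pi)%(2*np.pi)-np.pi)
    print('pos',p.round(4),'rot',np.round(o['tool_rot'],3),'shift',s.round(1),'rows>=',np.ceil(np.linalg.norm(s)/41),'turn',round(t,3),'rows>=',np.ceil(abs(t)/.124))
E
python3 - <<'E'
from h import *
c=imaging.capture('top')
m=hsvmask(c,(3,130,60),(17,255,255))
b=max(blobs(m,40),key=lambda b:b[1][4])
pts=np.argwhere(b[2])[:,::-1]
W=np.array([onz(c,u,v,.052)[:2] for u,v in pts]).astype(np.float32)*1000
print('rest rect mm',cv2.minAreaRect(W))
e=onz(c,165+516/3,170+84/3,.052);print('eye',e)
for q in [(327,126),(388,126),(390,181),(330,181)]: print('ear',onz(c,165+q[0]/3,170+q[1]/3,.064).round(4))
plan(.5,.0,.30,1.3)
E
```

```text
rest rect mm ((510.06927490234375, -109.07185363769531), (138.98231506347656, 114.41549682617188), 69.15036010742188)
eye [ 0.54761893 -0.01024691  0.052     ]
ear [0.5084 0.149  0.064 ]
ear [0.5092 0.0973 0.064 ]
ear [0.4629 0.0945 0.064 ]
ear [0.4621 0.1451 0.064 ]
pos [0.2047 0.5903 0.2479] rot [-3.141  0.     2.808] shift [-472.4 -460.9  -52.1] rows>= 17.0 turn 1.508 rows>= 13.0
```

```bash
python3 -m crank '[[[-21,-21,-2.5],0],[[-21,-21,-2.5],0],[[-21,-21,-2.5],0],[[-21,-21,-2.5],0],[[-21,-21,-2.5],0],[[-21,-21,-2.5],0],[[-21,-21,-2.5],0],[[-21,-21,-2.5],0],[[-21,-21,-2.5],0],[[-21,-21,-2.5],0],[[-21,-21,-2.5],0],[[-21,-21,-2.5],0]]'
python3 -m crank '[[[-21,-21,-2.5],0],[[-21,-21,-2.5],0],[[-21,-21,-2.5],0],[[-21,-21,-2.5],0],[[-21,-21,-2.5],0],[[-21,-21,-2.5],0],[[-21,-21,-2.5],0],[[-21,-21,-2.5],0],[[-21,-21,-2.5],0],[[-21,-21,-2.5],0],[[0,0,0],0.1],[[0,0,0],0.1]]'
python3 -m crank '[[[0,0,0],0.12],[[0,0,0],0.12],[[0,0,0],0.12],[[0,0,0],0.12],[[0,0,0],0.12],[[0,0,0],0.12],[[0,0,0],0.12],[[0,0,0],0.12],[[0,0,0],0.12],[[0,0,0],0.12],[[0,0,0],0.1],[[0,0,0],0]]'
python3 - <<'E'
from h import *
c=imaging.capture('wrist');cv2.imwrite('pics/w1.png',c['pixels'][:,:,::-1])
print(c['fov_y'],c['extrinsics'].round(3));plan(.51,-.109,.15,1.207)
E
```

```text
t: 1.25
ee_pos: [0.3607, 0.2685, 0.2785]
tool_rot: [3.141, 0.0, 2.808]
contact_force: [1.3, -0.1, -0.5]
gripper_width: 0.0857
finger_force: 0.0
t: 2.25
ee_pos: [0.4906, 0.0, 0.3032]
tool_rot: [-3.141, 0.001, 2.598]
contact_force: [-0.4, 1.0, -0.3]
gripper_width: 0.0853
finger_force: 0.0
t: 3.25
ee_pos: [0.4898, 0.0028, 0.3032]
tool_rot: [-3.142, 0.0, 1.306]
contact_force: [-0.5, -0.5, 0.7]
gripper_width: 0.0854
finger_force: 0.0
67.65271006228372 [[ 0.965 -0.252 -0.07   0.508]
 [-0.262 -0.931 -0.253  0.068]
 [-0.002  0.263 -0.965  0.429]
 [ 0.     0.     0.     1.   ]]
pos [0.4898 0.0029 0.3032] rot [-3.142  0.     1.31 ] shift [-102.9   48.3  153.2] rows>= 5.0 turn 0.103 rows>= 1.0
```

View pics/w1.png

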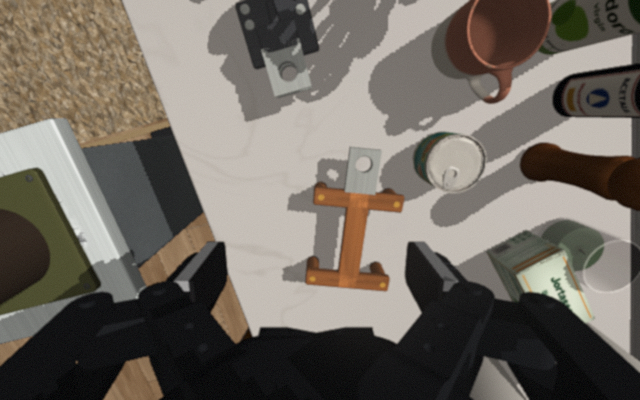

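Run:
```python
from h import *
c=imaging.capture('wrist')
cv2.imwrite('pics/w1c.png',cv2.resize(c['pixels'][0:110,220:340,::-1],None,fx=5,fy=5,interpolation=cv2.INTER_CUBIC))
m=hsvmask(c,(3,130,60),(17,255,255));m[:,410:]=0
b=max(blobs(m[:300],40),key=lambda b:b[1][4]);print(b[1])
pts=np.argwhere(b[2])[:,::-1]
W=np.array([onz(c,u,v,.052)[:2] for u,v in pts]).astype(np.float32)*1000
print('rest rect mm',cv2.minAreaRect(W))
print('eye',onz(c,364,163,.052),'hole',onz(c,289,71,.064))
```

```text
[ 305  183   99  108 4098]
rest rect mm ((513.0930786132812, -103.46221160888672), (147.18601989746094, 117.04583740234375), 69.00826263427734)
eye [ 0.55134248 -0.00535205  0.052     ] hole [0.49024962 0.12192789 0.064     ]
```

View pics/w1c.png

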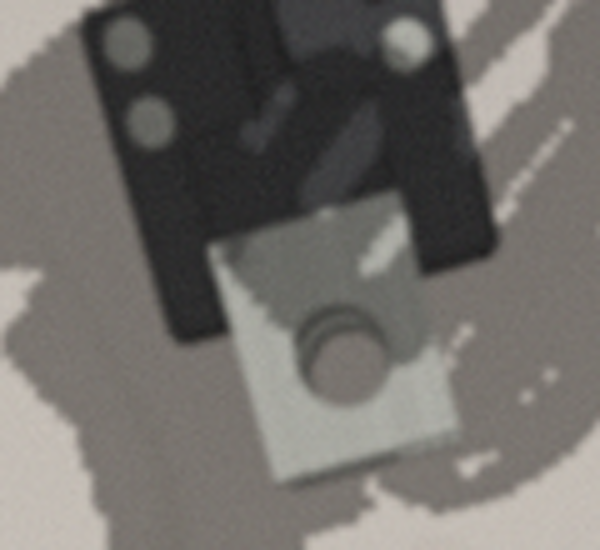

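Run:
```python
from h import *
c=imaging.capture('wrist')
P=[onz(c,220+(q[0]-2)/5,(q[1]-2)/5,.064)*1000 for q in [(278,478),(458,430),(208,245),(400,190),(343,354)]]
P=np.array(P)[:,:2];print(P.round(1))
a,b,d,e,h=P
for v in (b-a,e-d,a-d,b-e): print(np.linalg.norm(v).round(1),np.degrees(np.arctan2(v[1],v[0])).round(1))
plan(.512,-.106,.15,1.207)
```

```text
[[467.4 100.9]
 [510.5 100.4]
 [466.6 152.3]
 [511.1 152. ]
 [489.5 122.8]]
43.2 -0.8
44.5 -0.4
51.4 -89.2
51.7 -90.7
pos [0.4899 0.0028 0.3033] rot [-3.142 -0.     1.311] shift [-99.4  49.4 153.3] rows>= 5.0 turn 0.104 rows>= 1.0
```

```bash
python3 -m crank '[[[-20,10,31],0],[[-20,10,31],0],[[-20,10,31],0],[[-20,10,31],0],[[-20,10,31],0],[[0,0,0],0.104],[[0,0,0],0],[[0,0,0],0],[[0,0,0],0]]'
python3 - <<'E'
from h import *
c=imaging.capture('wrist');cv2.imwrite('pics/w2.png',c['pixels'][:,:,::-1])
plan(.512,-.106,.044,1.206)
E
```

```text
t: 4.15
ee_pos: [0.5129, -0.1059, 0.1491]
tool_rot: [3.14, -0.001, 1.208]
contact_force: [1.2, -1.0, -0.6]
gripper_width: 0.0855
finger_force: 0.0
pos [ 0.513  -0.1058  0.1493] rot [ 3.140e+00 -1.000e-03  1.208e+00] shift [ -0.5  -0.9 105.3] rows>= 3.0 turn 0.002 rows>= 1.0
```

View pics/w2.png

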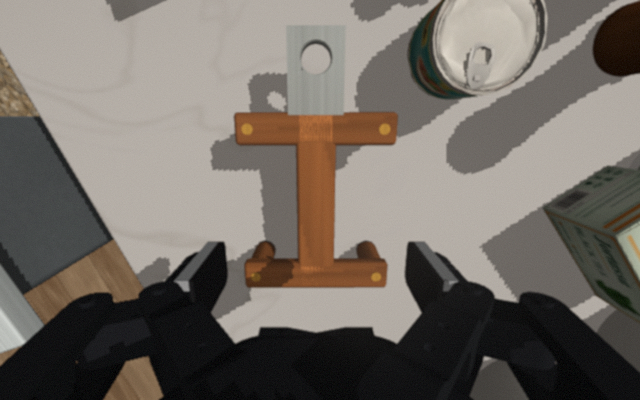

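```bash
python3 -m crank '[[[0,0,21],0],[[0,0,21],0],[[0,0,21],0],[[0,0,21],0],[[0,0,21],0],[[0,0,0],0],[[0,0,0],0]]'
python3 -m crank '[[[0,0,0],0],[[0,0,0],0],[[0,0,0],0],[[0,0,0],0],[[0,0,0],0],[[0,0,0],0],[[0,0,0],0],[[0,0,0],0],[[0,0,0],0],[[0,0,0],0]]' -1 50
python3 - <<'E'
from h import *
c=imaging.capture('wrist');cv2.imwrite('pics/w3.png',c['pixels'][:,:,::-1])
w=1.5708;h=np.array([.4895,.1228])
plan(*(h-[0,.108+.07]),.05,w)
E
```

```text
t: 4.78
ee_pos: [0.5123, -0.106, 0.0436]
tool_rot: [-3.141, -0.001, 1.206]
contact_force: [-0.2, -0.1, 0.7]
gripper_width: 0.0855
finger_force: 0.0
t: 5.62
ee_pos: [0.5126, -0.1069, 0.0442]
tool_rot: [3.14, -0.0, 1.204]
contact_force: [-0.9, 0.1, 6.2]
gripper_width: 0.0292
finger_force: 49.5
pos [ 0.5126 -0.1069  0.0442] rot [ 3.14  -0.     1.204] shift [ 40.  -40.1  -5.8] rows>= 2.0 turn -0.367 rows>= 3.0
```

View pics/w3.png

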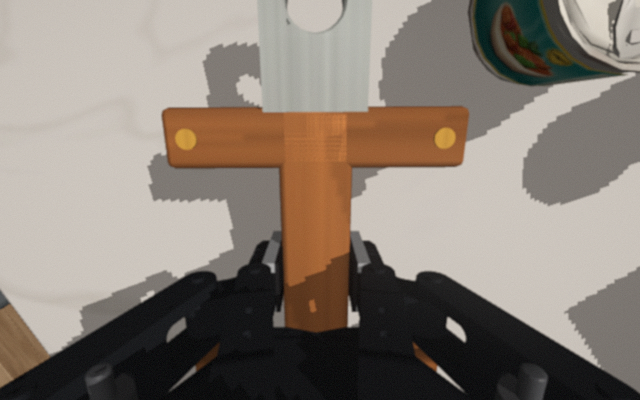

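```bash
python3 - <<'E'
from h import *
c=imaging.capture('wrist');o=r.get_obs()
A=onz(c,186,139,.052);B=onz(c,446,138,.052);m=(A+B)/2;p=np.array(o['ee_pos'])
print(np.linalg.norm(A-B),A,B,'fwd from tcp',np.linalg.norm((m-p)[:2]),np.degrees(np.arctan2(*(m-p)[[1,0]])),np.degrees(np.arctan2(*(B-A)[[1,0]])))
E
python3 -m crank '[[[0,0,-2],0],[[0,0,-3],0],[[10,-10,0],0],[[10,-10,0],0],[[10,-10,0],0],[[10,-10,0],0],[[0,0,0],-0.09],[[0,0,0],-0.09],[[0,0,0],-0.09],[[0,0,0],-0.097],[[0,0,0],0],[[0,0,0],0]]'
python3 - <<'E'
from h import *
c=imaging.capture('wrist');cv2.imwrite('pics/w4.png',c['pixels'][:,:,::-1])
plan(.4895,.0148,.0442,1.5708)
t=imaging.capture('top');cv2.imwrite('pics/t4.png',cv2.resize(t['pixels'][170:290,165:425,::-1],None,fx=3,fy=3,interpolation=cv2.INTER_CUBIC))
E
```

```text
0.10138625597925469 [ 0.48664781 -0.03449741  0.052     ] [ 0.5814537  -0.07042811  0.052     ] fwd from tcp 0.058517631248742395 68.48343016201368 -20.75632325376557
t: 6.72
ee_pos: [0.4887, -0.054, 0.0482]
tool_rot: [-3.141, -0.001, 1.57]
contact_force: [-0.2, 0.9, -5.1]
gripper_width: 0.0289
finger_force: 50.1
pos [ 0.4888 -0.0542  0.0482] rot [-3.141e+00 -1.000e-03  1.569e+00] shift [69.   0.6  4. ] rows>= 2.0 turn -0.002 rows>= 1.0
```

View pics/w4.png

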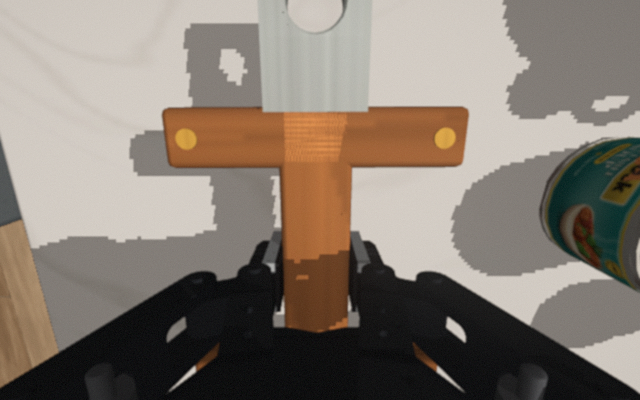

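View pics/t4.png

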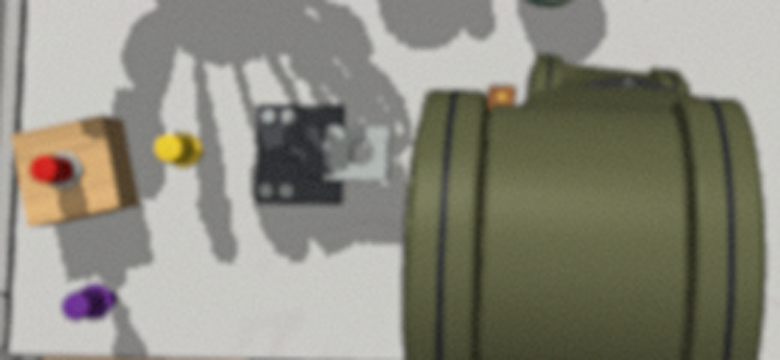

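```bash
python3 -m crank '[[[0,0.6,2],0],[[0,0,2],0],[[10,0,0],0],[[10,0,0],0],[[10,0,0],0],[[10,0,0],0],[[10,0,0],0],[[8,0,0],0],[[5,0,0],0],[[0,0,0],0],[[0,0,0],0]]'
python3 - <<'E'
from h import *
plan(.4895,.0163,.0442,1.5708)
c=imaging.capture('wrist');cv2.imwrite('pics/w5.png',c['pixels'][:,:,::-1])
c=imaging.capture('scene');cv2.imwrite('pics/s5.png',cv2.resize(c['pixels'][150:280,170:390,::-1],None,fx=3.5,fy=3.5,interpolation=cv2.INTER_CUBIC))
E
```

```text
t: 7.73
ee_pos: [0.4898, 0.0089, 0.0443]
tool_rot: [3.142, -0.001, 1.572]
contact_force: [-0.0, 1.4, -2.7]
gripper_width: 0.0293
finger_force: 50.3
pos [0.4898 0.0089 0.0443] rot [ 3.142e+00 -1.000e-03  1.572e+00] shift [ 7.4 -0.3  0.1] rows>= 1.0 turn 0.002 rows>= 1.0
```

View pics/s5.png

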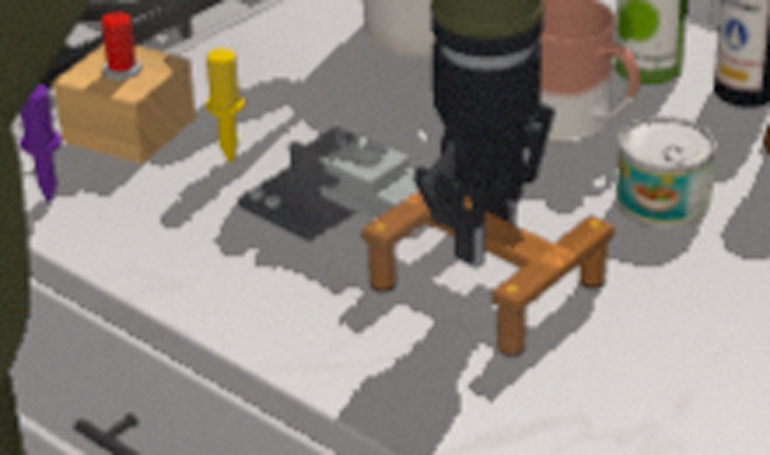

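```bash
python3 -m crank '[[[3,0,0],0],[[3,0,0],0],[[1.5,0,0],0],[[0,0,0],0],[[0,0,0],0],[[0,0,0],0]]'; python3 -m crank '[[[1,0,0],0],[[0,0,0],0],[[0,0,0],0]]';python3 -m crank '[[[1,0,0],0],[[0,0,0],0],[[0,0,0],0]]'
```

```text
t: 8.33
ee_pos: [0.4898, 0.0155, 0.0443]
tool_rot: [-3.142, -0.0, 1.571]
contact_force: [0.0, 0.8, -2.8]
gripper_width: 0.0291
finger_force: 50.3
t: 8.58
ee_pos: [0.4898, 0.0163, 0.0443]
tool_rot: [-3.142, -0.0, 1.571]
contact_force: [0.7, 0.5, -3.2]
gripper_width: 0.0292
finger_force: 50.2
t: 8.83
ee_pos: [0.4897, 0.0166, 0.0443]
tool_rot: [-3.141, 0.001, 1.57]
contact_force: [0.8, -2.1, -2.7]
gripper_width: 0.0294
finger_force: 50.2
```

```bash
python3 -m crank '[[[1,0,0],0],[[0,0,0],0],[[0,0,0],0]]'; python3 -m crank '[[[1,0,0],0],[[0,0,0],0],[[0,0,0],0]]'
```

```text
t: 9.08
ee_pos: [0.4896, 0.0166, 0.0443]
tool_rot: [-3.141, 0.002, 1.569]
contact_force: [-0.7, -5.9, -2.2]
gripper_width: 0.0287
finger_force: 50.2
t: 9.33
ee_pos: [0.4895, 0.0166, 0.0443]
tool_rot: [-3.141, 0.003, 1.568]
contact_force: [-1.0, -6.8, -3.0]
gripper_width: 0.0293
finger_force: 50.2
```

```bash
python3 -m crank '[[[-2,0,0],0],[[-2,0,0],0],[[0,0,0],0],[[0,0,0],0],[[0,0,0],0]]'; python3 -m crank '[[[0,0,0],0],[[0,0,0],0],[[0,0,0],0],[[0,0,0],0],[[0,0,0],0],[[0,0,0],0],[[0,0,0],0],[[0,0,0],0]]' 1;  python3 -m crank '[[[0,0,-10],0],[[0,0,-25],0],[[0,0,-30],0],[[0,0,-30],0],[[0,0,-30],0],[[0,0,-30],0],[[0,0,-30],0],[[0,0,-20],0],[[0,0,0],0],[[0,0,0],0]]'
python3 - <<'E'
from h import *
c=imaging.capture('wrist');cv2.imwrite('pics/w6.png',c['pixels'][:,:,::-1])
m=hsvmask(c,(0,180,100),(3,255,255))|hsvmask(c,(175,180,100),(180,255,255))
for b in blobs(m,10): print(b[0],b[1],onz(c,*b[0],.1))
plan(.46,.36,.25,1.57)
E
```

```text
t: 9.75
ee_pos: [0.4898, 0.0158, 0.0443]
tool_rot: [-3.142, -0.001, 1.571]
contact_force: [-0.2, -0.0, -2.9]
gripper_width: 0.0292
finger_force: 50.2
t: 10.42
ee_pos: [0.4898, 0.0153, 0.0443]
tool_rot: [3.141, -0.0, 1.571]
contact_force: [0.5, 1.2, 0.8]
gripper_width: 0.0853
finger_force: 0.0
t: 11.25
ee_pos: [0.4902, 0.0154, 0.2508]
tool_rot: [3.139, -0.001, 1.571]
contact_force: [-0.2, -0.3, 0.2]
gripper_width: 0.0855
finger_force: 0.0
pos [0.4894 0.0154 0.2496] rot [ 3.141 -0.     1.571] shift [344.6 -29.3  -0.4] rows>= 9.0 turn 0.001 rows>= 1.0
```

View pics/w6.png

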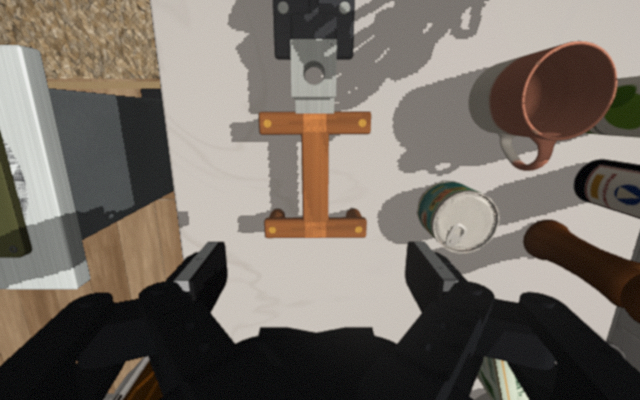

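```bash
python3 - <<'E'
from h import *
c=imaging.capture('wrist');p=c['pixels']
g=cv2.cvtColor(p,cv2.COLOR_RGB2GRAY)
crop=cv2.resize(g[45:100,285:345],None,fx=4,fy=4,interpolation=cv2.INTER_CUBIC)
print(cv2.HoughCircles(crop,cv2.HOUGH_GRADIENT,1,10,param1=80,param2=12,minRadius=30,maxRadius=60))
print('hole',onz(c,314,70,.064))
for x in(.060,): print(np.linalg.norm(onz(c,268,124,.052)-onz(c,363,123,.052)),(onz(c,268,124,.052)+onz(c,363,123,.052))/2)
E
python3 -m crank '[[[30,-1.5,0],0],[[36,-1.5,0],0],[[36,-1.5,0],0],[[36,-1.5,0],0],[[36,-1.5,0],0],[[36,-1.5,0],0],[[36,-1.5,0],0],[[36,-1.5,0],0],[[36,-1.5,0],0],[[36,-1.5,0],0],[[0,0,0],0],[[0,0,0],0]]'
python3 - <<'E'
from h import *
m=lambda c:hsvmask(c,(0,180,80),(4,255,255))|hsvmask(c,(174,180,80),(180,255,255))
for n in('wrist','top'):
    c=imaging.capture(n)
    for b in blobs(m(c),20): print(n,b[0],b[1],onz(c,*b[0],.1),onz(c,*b[0],.107))
E
```

```text
[[[175.5   6.5  38.3]
  [112.5 112.5  36.2]
  [165.5   4.5  41.1]]]
hole [0.48825511 0.12441879 0.064     ]
0.10014469272860957 [0.48967625 0.07359481 0.052     ]
t: 12.35
ee_pos: [0.4728, 0.3717, 0.2472]
tool_rot: [-3.138, 0.001, 1.576]
contact_force: [0.0, -1.2, 0.3]
gripper_width: 0.0854
finger_force: 0.0
wrist [312.67407407 181.98888889] [301 168  24  29 540] [0.4700909 0.3778191 0.1      ] [0.47018739 0.37938854 0.107     ]
top [180.234375 225.796875] [176 222  11   8  64] [0.46862893 0.37324962 0.1       ] [0.46849351 0.37049638 0.107     ]
```

```bash
python3 -m crank '[[[5,-2.5,15],0],[[0,0,25],0],[[0,0,25],0],[[0,0,25],0],[[0,0,25],0],[[0,0,20],0],[[0,0,15],0],[[0,0,10],0],[[0,0,0],0],[[0,0,0],0]]'
python3 -m crank '[[[0,0,0],0],[[0,0,0],0],[[0,0,0],0],[[0,0,0],0],[[0,0,0],0],[[0,0,0],0],[[0,0,0],0],[[0,0,0],0],[[0,0,0],0],[[0,0,0],0]]' -1 40
python3 -c "
from h import *
plan(.4702,.3765,.087,1.57)"
```

```text
t: 13.28
ee_pos: [0.4727, 0.3731, 0.0893]
tool_rot: [-3.141, 0.001, 1.569]
contact_force: [0.2, -0.1, -0.2]
gripper_width: 0.0855
finger_force: 0.0
t: 14.12
ee_pos: [0.472, 0.3745, 0.0899]
tool_rot: [-3.141, -0.0, 1.571]
contact_force: [-2.5, -2.1, 6.5]
gripper_width: 0.0233
finger_force: 39.0
pos [0.472  0.3745 0.0899] rot [-3.141 -0.     1.571] shift [ 2.  -1.8  2.9] rows>= 1.0 turn 0.001 rows>= 1.0
```

```bash
python3 -m crank '[[[0,0,-10],0],[[0,0,-15],0],[[0,0,-15],0],[[0,0,-15],0],[[0,0,-20],0],[[0,0,-20],0],[[0,0,-20],0],[[0,0,-15],0],[[0,0,0],0],[[0,0,0],0]]'
python3 - <<'E'
from h import *
o=r.get_obs();print(o['ee_pos'],o['gripper_width'],o['contact_force'])
c=imaging.capture('wrist');f=foc(c)
m=hsvmask(c,(0,150,50),(4,255,255))|hsvmask(c,(174,150,50),(180,255,255))
for b in blobs(m,20): print(b[0],b[1])
# expected pixel of collar centre / tip for pin on the TCP axis
t=np.array(o['ee_pos'])
for dz in(.017,-.027,-.032,-.084): print(dz,proj(c,t+[0,0,dz]).round(1),proj(c,t+[0,.016,dz]).round(1))
cv2.imwrite('pics/w7.png',c['pixels'][:,:,::-1])
print(c['extrinsics'][:3,3])
E
```

```text
t: 14.95
ee_pos: [0.4726, 0.3744, 0.22]
tool_rot: [3.14, -0.001, 1.571]
contact_force: [-0.9, 0.2, -2.7]
gripper_width: 0.0231
finger_force: 39.3
[0.47263173 0.37444315 0.2199514 ] 0.02312810703423332 [-0.92020644  0.2330447  -2.70033921]
[315.44669913 263.24648268] [ 288  221   57   83 3696]
0.017 [313.7 284. ] [313.7 248.2]
-0.027 [314.3 240.5] [314.2 213.1]
-0.032 [314.3 237. ] [314.3 210.2]
-0.084 [314.6 209.2] [314.6 188.1]
[0.4734387  0.44155061 0.34592443]
```

Run:
```python
from h import *
p=cv2.imread('pics/w7.png')[:,:,::-1]
for v in range(194,228): print(v,p[v,315],p[v,300],p[v,330])
hs=cv2.cvtColor(p,cv2.COLOR_RGB2HSV)
print(''.join('%d:%s '%(u,p[216,u]) for u in range(272,360,3)))
```

```text
194 [218 171 110] [238 200 132] [228 183 116]
195 [234 189 123] [237 197 131] [228 183 117]
196 [236 193 125] [238 197 129] [230 187 123]
197 [236 195 128] [236 195 127] [232 187 124]
198 [235 194 125] [236 194 126] [231 186 122]
199 [235 192 124] [236 194 127] [231 187 121]
200 [236 192 124] [235 191 124] [231 185 121]
201 [236 194 125] [233 191 125] [231 188 123]
202 [236 190 125] [232 189 123] [232 187 122]
203 [217 173 117] [233 189 124] [233 191 126]
204 [161 132  99] [232 189 123] [235 192 127]
205 [104  94  84] [232 188 123] [233 188 124]
206 [91 88 82] [233 191 126] [234 191 125]
207 [95 92 86] [231 188 121] [234 192 125]
208 [98 93 89] [233 189 124] [235 193 127]
209 [105 104  97] [232 187 122] [237 196 129]
210 [129 128 122] [234 191 126] [237 195 127]
211 [175 174 166] [235 190 124] [235 191 129]
212 [198 198 188] [231 182 119] [219 177 126]
213 [200 199 189] [204 160 109] [183 156 127]
214 [197 197 188] [163 133 102] [169 162 151]
215 [198 197 189] [141 131 118] [184 183 176]
216 [196 195 187] [158 159 151] [199 199 191]
217 [198 198 189] [188 186 179] [201 201 192]
218 [
[... 294 characters left out ...]
124 116] [187 156 146]
225 [122  34  27] [114  90  85] [176 101  95]
226 [125  34  26] [108  65  61] [167  54  47]
227 [124  30  26] [106  49  43] [167  37  30]
272:[149 144 137] 275:[148 143 134] 278:[194 186 178] 281:[235 197 137] 284:[237 198 130] 287:[236 194 127] 290:[243 207 137] 293:[242 203 134] 296:[212 166 113] 299:[141 135 125] 302:[194 194 185] 305:[198 197 187] 308:[197 196 188] 311:[197 196 187] 314:[194 193 187] 317:[199 195 187] 320:[195 196 188] 323:[196 196 187] 326:[200 198 190] 329:[202 203 193] 332:[174 169 162] 335:[200 166 122] 338:[225 178 120] 341:[161 135 106] 344:[156 141 123] 347:[155 145 134] 350:[151 143 135] 353:[153 148 141] 356:[149 142 135] 359:[151 144 136]
```

```bash
python3 -m crank '[[[-22,1.5,0],0],[[-32,2,0],0],[[-32,2,0],0],[[-32,2,0],0],[[-32,2,0],0],[[-32,2,0],0],[[-30,2,0],0],[[-25,2,0],0],[[-15,1,0],0],[[-10,0,0],0],[[0,0,0],0],[[0,0,0],0]]'
python3 -c "
from h import *
plan(.489,.122,.155,1.5708)"
```

```text
t: 16.0
ee_pos: [0.4884, 0.1128, 0.2187]
tool_rot: [-3.14, -0.0, 1.571]
contact_force: [0.4, 0.9, -1.2]
gripper_width: 0.0233
finger_force: 39.3
pos [0.4884 0.1128 0.2187] rot [-3.14  -0.     1.571] shift [ 9.2  0.6 63.7] rows>= 2.0 turn 0.0 rows>= 1.0
```

```bash
python3 -m crank '[[[9,0.5,0],0],[[0,0,15],0],[[0,0,20],0],[[0,0,15],0],[[0,0,12],0],[[0,0,0],0],[[0,0,0],0],[[0,0,0],0]]'
python3 - <<'E'
from h import *
plan(.489,.122,.096,1.5708)
for n in('scene','wrist'):
    c=imaging.capture(n);p=c['pixels']
    cv2.imwrite(f'pics/{n}8.png',p[:,:,::-1])
    if n=='wrist':
        m=hsvmask(c,(3,130,60),(17,255,255))
        for b in blobs(m,60): print(b[0],b[1],onz(c,*b[0],.052))
    print(n,'ear corners expected',[proj(c,q).round(0).tolist() for q in [(.467,.1,.064),(.511,.1,.064),(.511,.143,.064),(.489,.122,.064)]])
E
```

```text
t: 16.67
ee_pos: [0.4897, 0.1228, 0.1577]
tool_rot: [3.141, -0.001, 1.573]
contact_force: [0.4, -0.2, -1.0]
gripper_width: 0.0231
finger_force: 39.3
pos [0.4897 0.1228 0.1577] rot [ 3.141e+00 -1.000e-03  1.573e+00] shift [-0.8 -0.7 61.7] rows>= 2.0 turn 0.002 rows>= 1.0
scene ear corners expected [[274.0, 201.0], [285.0, 194.0], [273.0, 189.0], [274.0, 195.0]]
[258.3134058  243.04347826] [246 226  29  41 552] [0.44246039 0.08541528 0.052     ]
[372.04868154 242.31237323] [357 226  28  40 493] [0.53811558 0.0862427  0.052     ]
[315.37634409 316.05698925] [300 298  31  35 930] [0.49056976 0.01404784 0.052     ]
[608.62481315 357.17339312] [584 339  56  46 669] [ 0.76738771 -0.03063644  0.052     ]
wrist ear corners expected [[286.0, 232.0], [341.0, 232.0], [343.0, 179.0], [314.0, 206.0]]
```

```bash
python3 -m crank '[[[-0.7,-0.5,6],0],[[0,0,6],0],[[0,0,6],0],[[0,0,6],0],[[0,0,0],0],[[0,0,0],0]]'; python3 -m crank '[[[0,0,5],0],[[0,0,5],0],[[0,0,5],0],[[0,0,0],0],[[0,0,0],0]]'
```

```text
t: 17.27
ee_pos: [0.4884, 0.1204, 0.1327]
tool_rot: [-3.14, 0.0, 1.571]
contact_force: [0.2, 0.1, -1.8]
gripper_width: 0.0229
finger_force: 39.3
t: 17.68
ee_pos: [0.4885, 0.1205, 0.1179]
tool_rot: [-3.141, 0.0, 1.571]
contact_force: [-0.6, -0.2, -1.0]
gripper_width: 0.023
finger_force: 39.3
```

Tip is at about 34 mm, already through the eye without contact; continuing down.

```bash
python3 -m crank '[[[0.5,0,5],0],[[0,0,5],0],[[0,0,5],0],[[0,0,3],0],[[0,0,0],0],[[0,0,0],0]]'; python3 -m crank '[[[0,0,2],0],[[0,0,1],0],[[0,0,0],0],[[0,0,0],0]]'
```

```text
t: 18.18
ee_pos: [0.4887, 0.121, 0.1]
tool_rot: [-3.141, 0.0, 1.571]
contact_force: [-0.6, 0.4, -0.6]
gripper_width: 0.0233
finger_force: 39.3
t: 18.52
ee_pos: [0.4888, 0.1211, 0.0973]
tool_rot: [3.142, -0.0, 1.571]
contact_force: [-0.4, 0.6, -1.6]
gripper_width: 0.0231
finger_force: 39.3
```

```bash
python3 -m crank '[[[0,0,1],0],[[0,0,1],0],[[0,0,0],0],[[0,0,0],0]]'; python3 -m crank '[[[0,0,1],0],[[0,0,0],0],[[0,0,0],0]]'
```

```text
t: 18.85
ee_pos: [0.4889, 0.1211, 0.0958]
tool_rot: [3.141, -0.0, 1.571]
contact_force: [-1.0, -0.5, 5.1]
gripper_width: 0.0231
finger_force: 39.9
t: 19.1
ee_pos: [0.489, 0.1212, 0.0958]
tool_rot: [3.14, -0.001, 1.571]
contact_force: [-2.9, -1.2, 16.2]
gripper_width: 0.0229
finger_force: 41.1
```

```bash
python3 -m crank '[[[0,0,-1.5],0],[[0,0,0],0],[[0,0,0],0]]'; python3 -m crank '[[[0,0,0],0],[[0,0,0],0],[[0,0,0],0],[[0,0,0],0],[[0,0,0],0],[[0,0,0],0],[[0,0,0],0],[[0,0,0],0]]' 1; python3 -m crank '[[[0,0,-10],0],[[0,0,-20],0],[[0,0,-25],0],[[0,0,-30],0],[[0,0,-30],0],[[0,0,-20],0],[[0,0,0],0],[[0,0,0],0],[[0,0,0],0],[[0,0,0],0]]'
python3 - <<'E'
from h import *
c=imaging.capture('wrist')
m=hsvmask(c,(0,180,80),(4,255,255))|hsvmask(c,(174,180,80),(180,255,255))
for b in blobs(m,20): print('red',b[0],b[1],onz(c,*b[0],.113))
f=foc(c);t=(.489,.122)
print('expected top',proj(c,[*t,.113]),'base',proj(c,[*t,.069]))
m=hsvmask(c,(3,130,60),(17,255,255))
for b in blobs(m,60): print(b[0],b[1],onz(c,*b[0],.052))
c=imaging.capture('scene');m=hsvmask(c,(0,180,80),(4,255,255))|hsvmask(c,(174,180,80),(180,255,255))
for b in blobs(m,20): print('scene red',b[0],b[1])
print(proj(c,[*t,.113]),proj(c,[*t,.069]))
E
```

```text
t: 19.35
ee_pos: [0.4889, 0.1212, 0.0958]
tool_rot: [3.141, -0.0, 1.571]
contact_force: [-0.4, 0.3, 3.6]
gripper_width: 0.0227
finger_force: 39.6
t: 20.02
ee_pos: [0.4888, 0.1211, 0.0958]
tool_rot: [3.142, -0.0, 1.571]
contact_force: [0.2, 1.2, -0.5]
gripper_width: 0.0851
finger_force: 0.0
t: 20.85
ee_pos: [0.4879, 0.121, 0.23]
tool_rot: [-3.139, 0.001, 1.571]
contact_force: [-0.1, 0.3, -0.5]
gripper_width: 0.0855
finger_force: 0.0
red [317.24324324 190.24174174] [305 174  25  33 666] [0.48962396 0.12686319 0.113     ]
expected top [316.49240717 195.83203961] base [316.54531905 184.08192457]
[317.249959   267.58438576] [ 264  204  108  122 6097] [0.4899084  0.02137372 0.052     ]
scene red [274.12096774 186.08064516] [270 178   9  18 124]
scene red [427.04 265.16] [414 256  29  14 125]
[273.06328371 178.85130946] [273.61094727 193.03531565]
```

```bash
python3 -c "
from station import r
print(r.job_done())"
```

```text
the job is handed in; nothing more can be done
None
```

The pan rest is mounted and the job is handed in (no verdict came back): the tongue is in the slot, the red-handled pin is down with its collar on the upper ear, and the gripper is clear. I viewed 11 pictures, one over the limit of 10.

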